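Slide the glass rack down the track to the machine until the catch drops behind it

TASK

Push the brown glass rack square against the steel guide bar beside the sink and along it towards the dish machine, past the red spring catch, until it gently meets the pale rack ahead and the catch has sprung out again behind it. Only push the rack from outside, along the counter: do not grip it, lift it or reach in over it, and leave the other things where they are.

Things in the scene. Friction and masses are not known exactly. Their poses are not given: they have to be found in the camera images.
- glass_rack: brown open-topped rack, 200 (x) x 280 (y) x 100 mm high, upright corners rounded 16 mm, walls 12 mm and solid to push on; three loose glasses inside, below the rim. 0.7 to 1 kg in all, slides under 2 to 4 N; push it 40 to 70 mm above the counter so that the hand clears the rim. Origin: centre of underside. At the end its axes lie along the world's, its -y end towards the machine
- guide_face (a point): point on the face, looking to the robot (-x), of the fixed straight steel guide bar that runs along y for 1.07 m past the sink to the machine, 32 to 60 mm above the counter; its face plane is at this point's x. Axes as the world's. The rack's long side lies against it, rack origin 100 mm nearer the robot; there the rack overhangs the sink's front edge by 25 to 40 mm, harmlessly
- queue_tail (a point): centre, 50 mm above the counter, of the end face of the fixed pale rack that sticks out of the machine's strip curtain. The face looks to +y, is 200 mm wide and 100 mm high, in line with the brown rack's lane along the guide bar. Axes as the world's. The brown rack meets it with its -y end, its origin then 140 mm to the +y side
- rack_catch (a joint): red spring arm, 75 mm long, on an upright pin on the near track rail, across the lane from the guide bar, 21 to 45 mm above the counter. 0 = sprung out, tip 27 mm into the rack's path. The passing rack wipes it aside (0.3 to 0.45 rad, 2 to 3 N at the tip); it springs back by itself once the rack's rear has passed, about 17 mm behind the rack at its final place. No need to touch it
- catch_tip (a point): axis of the white roller (radius 7 mm) at the free end of the red catch, 33 mm above the counter, 20 mm inside the near side of the rack's lane while the catch is out. The catch's fixed steel base with a flared lead-in plate, 46 mm high, stands 60 to 145 mm to the +y side of it, just outside the lane (8 mm)
- mug: upturned cream mug, 64 mm across and 50 mm high with a handle, standing at the left, not part of the job
- scraper: plate scraper with black handle lying at the left front, 211 x 89 x 22 mm, not part of the job
- spoon: steel spoon lying along the counter's front edge at the right, 195 mm long, not part of the job
- fork: steel fork lying along the counter's front edge at the right, 200 mm long, not part of the job
- queue_rack: the pale rack ahead, same make and size as the brown one, fixed; mostly behind the machine's strip curtain. Origin at the foot of its visible end face, in the middle of that edge

How it is judged:
By the outcome, as a careful person would: the job done as asked, in the order asked, and still so for the second after the job is handed in, with the robot touching nothing.
It also fails if it takes over 54 s, if anything falls off the work surface, if the arm or the gripper's body presses on something with over 40 N, if the wrist force passes 120 N, or if a joint passes its speed limit or range.

ROBOT

A 6-joint arm with a two-finger parallel gripper is mounted at the origin on a cart in front of the work surface, level with it; the furniture and walls round the work are solid. World frame = base frame: x ahead of the robot, y to its left, z up, the work surface at z = 0. Lengths are in m, angles in rad, forces in N, time in s.
With the tool pointing down it reaches from about 0.375 to 0.975 m from the base axis. Payload 3.8 kg.
Tool frame: the origin (TCP) lies at the very end of the fingers, on their centre line; the grasp point (between the pads) lies 19 mm behind it (grip_depth is the distance from the TCP to the grasp point, in m); z points along the fingers, y is the line along which they close (so a half turn about z gives the same grasp; the last joint's range is limited). The gripper opens to 88 mm and grips with 3 to 60 N. Pads are 18 mm wide; open, the fingers measure 123 mm over their backs; the gripper's body (75 mm by 187 mm) begins 45 mm behind the grasp point.
Start: joints at [-0.037, 0.264, 1.604, -0, 1.274, -0.037], TCP at [0.675, -0, 0.239] pointing down, gripper open.
Joint ranges: [-2.63, 2.63], [-0.94, 2.18], [0.31, 2.57], [-1.31, 4.45], [0, 2.66], [-2.55, 2.55]. Speed limits (rad/s): [2.57, 2.57, 3.14, 3.14, 3.14, 3.14].

INTERFACE

Orientations are given as a unit quaternion [x, y, z, w].
In Python, from plant import read_state, grab_frame, calibration, hand_in, grip_depth gives the robot as it stands. The module is installed in compiled form; this text tells all that it offers.
- The arm moves only by the tool play_rows, never from a script. Its argument "rows" is a list of rows, each a list of 3 entries, a list of its own where there are three numbers: the turn, a rotation vector about the tool's x, y, z in units of 5 degrees (1.0 is 5 degrees), then the shift along the tool's x, y, z in units of 60 mm (1.0 is 60 mm), then the finger opening in mm, from 0 to 88.1. In form: [[[rx, ry, rz], [x, y, z], fingers], ...]. A call has 1 to 10 rows; each row is the pose to reach, as a shift and turn from the pose commanded when the call began, along the tool's axes at that moment; what a row does not reach only later rows make up. A row lasts 1/8 s, in which the tool goes at most 62.5 mm and 10.7 degrees, less where a joint would pass 70% of its speed; a pose out of reach is approached as far as the arm can. A call with a gripper value outside its range is refused whole. The fingers move at their own pace and stop on an object; "force" is the grip in N (left out, the last holds). Time passes only in rows, so rows that repeat a pose let the fingers close. It gives the time, the measured TCP pose, the force, the opening and the grip force at its end, in the units of the state.
- read_state(): the state, without advancing time (a new reading comes with each control period).
- grab_frame(name): name is "scene" or "side" or "wrist"; returns (picture, depth): 480x640x3 uint8, red, green, blue; 480x640 float32, m along the optical axis (not along the pixel's ray), 0 where there is no reading.
- calibration(name): a dict with "vertical_fov" (degrees; the focal length in pixels is half the picture's height over the tangent of half this angle, whatever the lens; pixels are square), "cx", "cy" (the principal point, pixels), "k1" (the pictures are not rectified: a ray, as slopes to the right and down, at radius r is drawn at 1 + k1 r^2 times it, then the intrinsics apply), "T" (4x4, takes a point from camera to world coordinates). Camera axes: x right, y up, looking along -z (the intrinsics and any distortion apply to the point x, -y, -z); pixel columns grow to the right and rows downward; lengths in m; the calibration is good to about 2 mm. A picture is of the moment at which its call begins: read the wrist's pose just before it. calibration takes no time and is no camera call; for the wrist camera it gives the pose at the moment of the call.
- hand_in(): hands the job in; it is judged then, once.
The state is a dict: "clock": time; "joint_positions": joint angles; "qvel": joint speeds; "tau": joint torques, N m; "tcp_pos": TCP position; "tcp_rot": TCP orientation; "force": force on the tool from outside, world axes, zero at the start; "torque": the same for the moment, N m; "grip_width": opening from 0.0 (shut) to 1.0 (fully open); "gripper_force": force on a finger pad.
Only numpy, scipy, OpenCV 4.12 (cv2) and the standard library are available. Lean on these libraries where they do the work, as an engineer would, in place of code of your own. Each camera call takes 0.05 s, during which the arm holds its last target. There are 200 camera calls.

## Working session

There is one attempt and no reset: what is moved stays moved. The work goes in short steps, Python scripts to look and compute and a tool call to move; the robot and the scene stay as the last step left them, time stands still between calls to the robot, and variables do not carry over. Pictures are saved under pics/ and viewed, at most 10 in all, crops included, and the job is handed in when it is done.

Besides the shell and the picture viewer there is one more tool, called after "Emit:" by a JSON object that holds its "fn" and its "kwargs". play_rows: Moves the arm, as the interface text tells. Its arguments: {"type":"object","properties":{"rows":{"type":"array","items":{"type":"array"}},"force":{"type":"number"}},"required":["rows"]}

```bash
mkdir -p pics
cat > h.py <<'E'
import numpy as np, cv2
from plant import *
def rays(n,uv,c=None):
    c=c or calibration(n); f=240/np.tan(np.radians(c["vertical_fov"])/2)
    K=np.array([[f,0,c["cx"]],[0,f,c["cy"]],[0,0,1]])
    p=cv2.undistortPoints(np.float64(uv).reshape(-1,1,2),K,np.array([c["k1"],0,0,0.]))[:,0]
    T=np.array(c["T"]); d=np.c_[p[:,0],-p[:,1],-np.ones(len(p))]
    return T[:3,3],d@T[:3,:3].T
def onz(n,uv,z,c=None):
    o,d=rays(n,uv,c); return o+d*((z-o[2])/d[:,2])[:,None]
def dep(n,uv,D,c=None):
    o,d=rays(n,uv,c); uv=np.int32(uv); return o+d*D[uv[:,1],uv[:,0]][:,None]
def snap(n,tag):
    c=calibration(n); a,D=grab_frame(n); cv2.imwrite(f"pics/{tag}.png",a[...,::-1]); np.save(f"pics/{tag}.npy",D); return a,D,c
E
python3 - <<'E'
from h import *
for n in("scene","side"): a,D,c=snap(n,n); print(c)
print(read_state())
E
```

```text
{'vertical_fov': 55.45104168933008, 'cx': 318.27654615360836, 'cy': 227.93641275445307, 'k1': -0.10779653652923771, 'T': array([[-0.89618469, -0.26079   ,  0.35894509,  0.97441278],
       [ 0.44338813, -0.49701762,  0.74590914,  1.02026278],
       [-0.01612361,  0.82762435,  0.56105077,  0.76890414],
       [ 0.        ,  0.        ,  0.        ,  1.        ]])}
{'vertical_fov': 55.15754522549958, 'cx': 314.32750067483454, 'cy': 237.32057929181337, 'k1': 0.01648544297555217, 'T': array([[ 0.58819619, -0.65317028,  0.47685828,  1.19932551],
       [ 0.80871031,  0.47244325, -0.35040692, -0.41289349],
       [ 0.00358691,  0.59174822,  0.80611487,  1.18976132],
       [ 0.        ,  0.        ,  0.        ,  1.        ]])}
{'clock': 0.1, 'joint_positions': array([-3.69000615e-02,  2.64641542e-01,  1.60521502e+00, -1.63284471e-05,
        1.27369705e+00, -3.68721392e-02]), 'qvel': array([ 0.00043457, -0.00106051, -0.0037802 ,  0.0013093 ,  0.00163582,
        0.00041527]), 'tau': array([ 2.09863060e-04, -5.03614998e+01, -3.58072400e+01,  7.29403482e-02,
        2.32994242e-02, -8.27531630e-05]), 'tcp_pos': array([6.74368860e-01, 1.60925434e-05, 2.37549053e-01]), 'tcp_rot': array([ 7.07114618e-01,  7.07098265e-01, -6.72984381e-04, -7.13090149e-04]), 'force': array([0.64575041, 0.30545202, 0.01599597]), 'torque': array([ 0.01118602,  0.00271044, -0.03323593]), 'gripper_force': 0.0, 'grip_width': 0.9979239775354074}
```

View pics/scene.png

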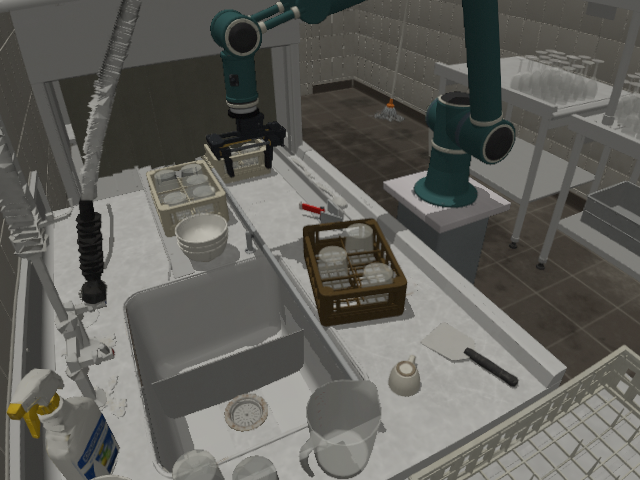

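View pics/side.png

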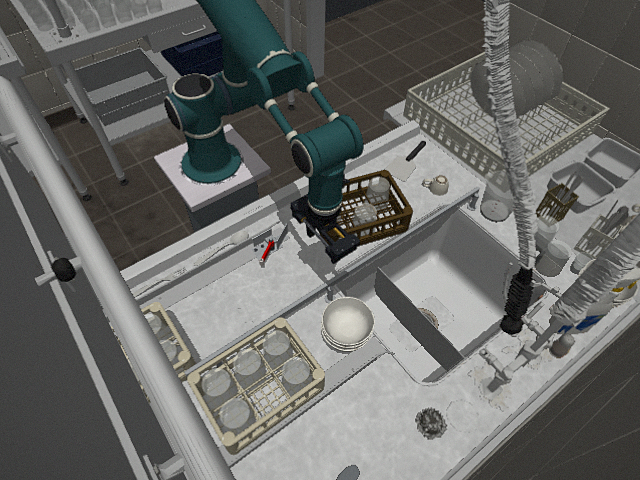

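Scene view: brown rack at about (355,270), red catch at (312,208), mug (405,376), scraper (470,352), guide bar from (250,235) to (365,375), pale queue rack behind the gripper at (240,160). The side view shows the catch at (268,250), the bar at (335,290)-(470,200) and the pale queue rack at (165,335).

```bash
cat > top.py <<'E'
from h import *
# top-down height maps: 2mm/px, x 0.3..0.9 up, y -0.75..0.75 (left = +y)
vv,uu=np.mgrid[0:480,0:640]; uv=np.c_[uu.ravel(),vv.ravel()]
out=[]
for n in("scene","side"):
    a=cv2.imread(f"pics/{n}.png"); D=np.load(f"pics/{n}.npy"); c=calibration(n)
    P=dep(n,uv,D,c); col=a.reshape(-1,3); ok=(D.ravel()>0)
    hsv=cv2.cvtColor(a,cv2.COLOR_BGR2HSV).reshape(-1,3)
    br=ok&(hsv[:,0]<22)&(hsv[:,0]>5)&(hsv[:,1]>110)&(P[:,2]>.085)&(P[:,2]<.115)&(P[:,0]<.75)&(P[:,0]>.3)
    r=cv2.minAreaRect(np.float32(P[br,:2])); print(n,"rim",br.sum(),r,P[br,2].max(), np.round(cv2.boxPoints(r),4).tolist())
    rd=ok&((hsv[:,0]<5)|(hsv[:,0]>174))&(hsv[:,1]>150)&(P[:,2]>0)&(P[:,2]<.07)&(P[:,0]>.2)
    print("red",rd.sum(),P[rd].min(0),P[rd].max(0))
    m=np.zeros((380,760,3),np.uint8)
    s=ok&(P[:,2]>-.03)&(P[:,2]<.13)&(P[:,0]>.25)&(P[:,0]<1.0)&(abs(P[:,1])<.75)
    i=np.int32((1.0-P[s,0])/.002);j=np.int32((.75-P[s,1])/.002)
    z=P[s,2]; q=np.stack([255*(z<.015)*.35+0*z, 255*((z>.02)&(z<.07)), 255*(z>.07)],1); m[i,j]=q
    out.append(m)
    # bar: points z .045-.066
    for y in np.arange(-.6,.6,.1):
        b=ok&(P[:,2]>.05)&(P[:,2]<.066)&(abs(P[:,1]-y)<.02)&(P[:,0]>.55)&(P[:,0]<.8)
        if b.sum()>3: print(round(y,2),b.sum(),np.percentile(P[b,0],[2,20,50,80,98]).round(4),P[b,2].max().round(4))
cv2.imwrite("pics/top.png",cv2.resize(np.vstack(out),(760,600),interpolation=cv2.INTER_NEAREST) if 0 else np.vstack(out)[:,:][160:760-0][:600])
E
python3 top.py
```

```text
scene rim 1828 ((0.5258357524871826, 0.2629275918006897), (0.27971014380455017, 0.1971208155155182), 73.72569274902344) 0.1046626957974991 [[0.3919999897480011, 0.15629999339580536], [0.5813000202178955, 0.10109999775886536], [0.659600019454956, 0.36959999799728394], [0.47040000557899475, 0.42480000853538513]]
red 110 [ 0.45288372 -0.09176906  0.02202291] [ 0.49671168 -0.02380147  0.04797927]
-0.6 14 [0.6755 0.6876 0.6966 0.7065 0.7118] 0.0573
-0.5 14 [0.5596 0.5706 0.6698 0.6725 0.674 ] 0.0655
-0.4 94 [0.555  0.6066 0.6661 0.6869 0.7205] 0.0658
-0.3 38 [0.6793 0.6838 0.6895 0.7183 0.7993] 0.064
-0.2 53 [0.68   0.6838 0.6893 0.7914 0.7985] 0.0629
-0.1 36 [0.6778 0.6803 0.6858 0.6886 0.6897] 0.0645
-0.0 107 [0.6779 0.6848 0.6955 0.7078 0.7699] 0.0654
0.1 62 [0.5837 0.6791 0.6842 0.6882 0.689 ] 0.0657
0.2 84 [0.5817 0.6063 0.6831 0.6882 0.6893] 0.0653
0.3 201 [0.552  0.5663 0.6027 0.685  0.6891] 0.0658
0.4 137 [0.5573 0.585  0.682  0.688  0.6891] 0.0633
0.5 127 [0.6771 0.6803 0.6848 0.6878 0.6885] 0.0638
side rim 669 ((0.5228648781776428, 0.25971412658691406), (0.27983513474464417, 0.20617645978927612), 74.16967010498047) 0.10774000144039864 [[0.3855000138282776, 0.15320000052452087], [0.583899974822998, 0.09700000286102295], [0.6601999998092651, 0.3662000000476837], [0.461899995803833, 0.42239999771118164]]
red 86 [ 0.43395593 -0.08482107  0.00130302] [0.63179521 0.34111948 0.06719837]
-0.4 170 [0.5734 0.6756 0.6843 0.7872 0.7983] 0.066
-0.3 118 [0.6765 0.6808 0.6864 0.7966 0.7991] 0.0657
-0.2 102 [0.6756 0.6802 0.6858 0.7958 0.7997] 0.0653
-0.1 79 [0.6765 0.6807 0.6855 0.6878 0.7973] 0.0656
-0.0 240 [0.678  0.6865 0.7716 0.7861 0.7981] 0.0659
0.1 68 [0.5693 0.6783 0.6835 0.6871 0.6889] 0.0637
0.2 92 [0.5537 0.569  0.6786 0.6867 0.6887] 0.0659
0.3 71 [0.5794 0.6391 0.6824 0.6864 0.6893] 0.0654
0.4 53 [0.5603 0.6772 0.6827 0.6876 0.6888] 0.0633
0.5 46 [0.6762 0.6796 0.684  0.6875 0.6894] 0.0644
```

View pics/top.png

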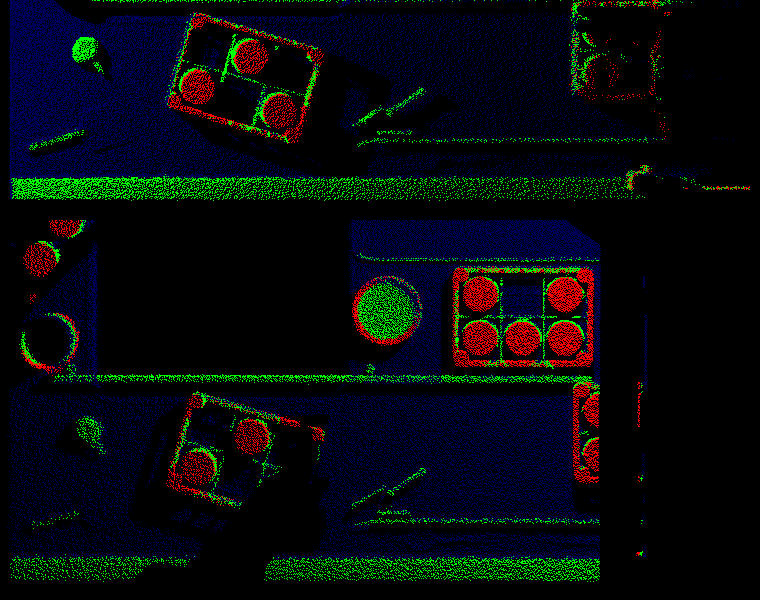

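The height map shows the rack at (0.525, 0.262) yawed about -16°, the bar face at x≈0.677, the catch tip at about (0.50,-0.10) and the queue end at y≈-0.394. I'll come to the rack's near side with the fingers spread along y.

Emit:
{"fn": "play_rows", "kwargs": {"rows": [[[0,0,-1.9],[0.45,-0.55,0],88],[[0,0,-3.8],[0.9,-1.1,0],88],[[0,0,-5.7],[1.35,-1.65,0],88],[[0,0,-7.6],[1.8,-2.2,0],88],[[0,0,-9.5],[2.25,-2.8,0],88],[[0,0,-11.4],[2.7,-3.4,0],88],[[0,0,-13.3],[3.15,-4.0,0],88],[[0,0,-15.2],[3.6,-4.6,0],88],[[0,0,-17.1],[4.0,-5.1,0],88],[[0,0,-18],[4.17,-5.4,0],88]]}}

```text
clock: 1.35
tcp_pos: [0.3492, 0.2509, 0.2383]
tcp_rot: [-0.002, 1.0, -0.0, -0.0]
force: [0.6, 1.3, -0.3]
grip_width: 0.998
gripper_force: 0.0
```

```bash
cat > q.py <<'E'
from h import *
from scipy.spatial.transform import Rotation as R
s=read_state(); print(s["clock"],s["tcp_pos"].round(4),s["force"].round(2),s["joint_positions"].round(3)); print(R.from_quat(s["tcp_rot"]).as_matrix().round(3))
E
python3 q.py
python3 - <<'E'
from h import *
a,D,c=snap("scene","s2")
vv,uu=np.mgrid[0:480,0:640]; uv=np.c_[uu.ravel(),vv.ravel()]
P=dep("scene",uv,D,c);hsv=cv2.cvtColor(a,cv2.COLOR_RGB2HSV).reshape(-1,3)
s=(D.ravel()>0)&(P[:,0]>.5)&(P[:,0]<.66)&(P[:,1]<-.3)&(P[:,1]>-.45)&(P[:,2]>.03)&(P[:,2]<.11)
h,e=np.histogram(P[s,1],np.arange(-.45,-.3,.005)); print(list(zip(e.round(3),h)))
t=s&(P[:,1]>-.405);print(np.median(P[t],0))
s=(D.ravel()>0)&(P[:,0]>.4)&(P[:,0]<.53)&(P[:,1]<.06)&(P[:,1]>-.13)&(P[:,2]>.02)&(P[:,2]<.06)
for lo in np.arange(-.12,.06,.015):
    k=s&(P[:,1]>=lo)&(P[:,1]<lo+.015)&(P[:,0]>.415)
    if k.sum(): print(lo.round(3),k.sum(),P[k,0].min().round(3),P[k,0].max().round(3),P[k,2].max().round(3))
E
```

```text
1.35 [0.3492 0.2509 0.2383] [ 0.56  1.25 -0.28] [ 0.565 -0.216  2.095  0.     1.263 -1.011]
[[-1.    -0.005 -0.001]
 [-0.005  1.    -0.   ]
 [ 0.001 -0.    -1.   ]]
[(np.float64(-0.45), np.int64(32)), (np.float64(-0.445), np.int64(31)), (np.float64(-0.44), np.int64(41)), (np.float64(-0.435), np.int64(40)), (np.float64(-0.43), np.int64(52)), (np.float64(-0.425), np.int64(81)), (np.float64(-0.42), np.int64(92)), (np.float64(-0.415), np.int64(50)), (np.float64(-0.41), np.int64(68)), (np.float64(-0.405), np.int64(241)), (np.float64(-0.4), np.int64(256)), (np.float64(-0.395), np.int64(49)), (np.float64(-0.39), np.int64(2)), (np.float64(-0.385), np.int64(0)), (np.float64(-0.38), np.int64(0)), (np.float64(-0.375), np.int64(0)), (np.float64(-0.37), np.int64(0)), (np.float64(-0.365), np.int64(0)), (np.float64(-0.36), np.int64(0)), (np.float64(-0.355), np.int64(0)), (np.float64(-0.35), np.int64(0)), (np.float64(-0.345), np.int64(0)), (np.float64(-0.34), np.int64(0)), (np.float64(-0.335), np.int64(0)), (np.float64(-0.33), np.int64(0)), (np.float64(-0.325), np.int64(0)), (np.float64(-0.32), np.int64(0)), (np.float64(-0.315), np.int64(0)), (np.float64(-0.31), np.int64(0)), (np.float64(-0.305), np.int64(0))]
[ 0.58063094 -0.39936926  0.06981088]
-0.105 20 0.49 0.503 0.05
-0.09 44 0.481 0.503 0.047
-0.075 44 0.415 0.49 0.048
-0.06 51 0.415 0.48 0.048
-0.045 50 0.415 0.469 0.055
-0.03 42 0.415 0.466 0.055
-0.015 49 0.415 0.467 0.051
0.0 43 0.44 0.462 0.049
0.015 36 0.435 0.45 0.05
0.03 23 0.427 0.44 0.048
0.045 2 0.428 0.428 0.046
```

Emit:
{"fn": "play_rows", "kwargs": {"rows": [[[0,0,0],[0,0,0.8],88],[[0,0,0],[0,0,1.6],88],[[0,0,0],[0,0,2.4],88],[[0,0,0],[0,0,2.9],88],[[0,0,0],[0,0,3.05],88],[[0,0,0],[-0.2,0,3.05],88],[[0,0,0],[-0.4,0,3.05],88],[[0,0,0],[-0.6,0,3.05],88],[[0,0,0],[-0.75,0,3.05],88],[[0,0,0],[-0.9,0,3.05],88]]}}

```text
clock: 2.65
tcp_pos: [0.4048, 0.2497, 0.0555]
tcp_rot: [0.0, 1.0, -0.0, -0.001]
force: [-4.3, -1.7, 0.2]
grip_width: 1.0
gripper_force: 1.7
```

Emit:
{"fn": "play_rows", "kwargs": {"rows": [[[0,0,0],[-0.1,0,0],88],[[0,0,0],[-0.2,0,0],88],[[0,0,0],[-0.3,0,0],88],[[0,0,0],[-0.4,0,0],88],[[0,0,0],[-0.5,0,0],88],[[0,0,0],[-0.6,0,0],88],[[0,0,0],[-0.7,0,0],88],[[0,0,0],[-0.8,0,0],88],[[0,0,0],[-0.85,0,0],88],[[0,0,0],[-0.85,0,0],88]]}}

```text
clock: 3.9
tcp_pos: [0.4566, 0.2503, 0.0558]
tcp_rot: [0.0, 1.0, 0.0, 0.0]
force: [-2.0, -1.4, -0.5]
grip_width: 1.001
gripper_force: 0.9
```

```bash
cat > rim.py <<'E'
from h import *
import sys
vv,uu=np.mgrid[0:480,0:640]; uv=np.c_[uu.ravel(),vv.ravel()]
for n in("scene","side"):
    a,D,c=snap(n,n+sys.argv[1]); P=dep(n,uv,D,c)
    hsv=cv2.cvtColor(a,cv2.COLOR_RGB2HSV).reshape(-1,3)
    br=(D.ravel()>0)&(hsv[:,0]<22)&(hsv[:,0]>5)&(hsv[:,1]>110)&(P[:,2]>.085)&(P[:,2]<.115)&(P[:,0]<.75)&(P[:,0]>.3)
    r=cv2.minAreaRect(np.float32(P[br,:2])); print(n,br.sum(),np.round(r[0]+r[1]+(r[2],),4))
s=read_state(); print(s["clock"],s["tcp_pos"].round(4),s["force"].round(2))
E
python3 rim.py b
```

```text
scene 2012 [ 0.5722  0.2698  0.2779  0.1994 87.3278]
side 1065 [ 0.5716  0.266   0.2815  0.2045 87.426 ]
4.0 [0.4566 0.2506 0.056 ] [-2.18 -0.73 -0.47]
```

View pics/sceneb.png

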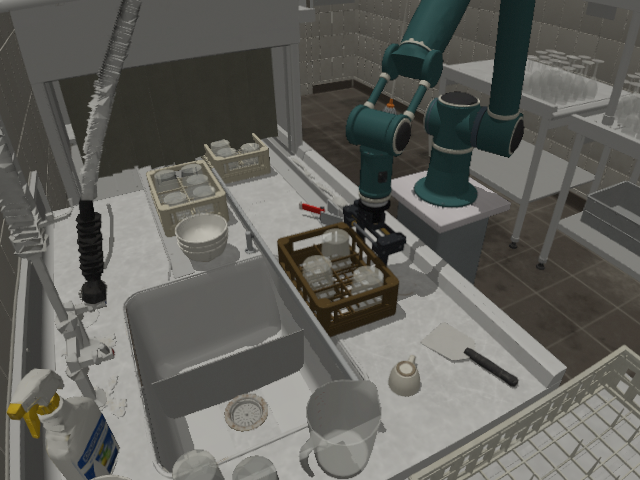

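The rack (pixels 280-398, 222-330) now lies almost along the bar, with about 2.6° left to turn. I'll go on slowly until the force rises.

Emit:
{"fn": "play_rows", "kwargs": {"rows": [[[0,0,0],[-0.05,0,0],88],[[0,0,0],[-0.1,0,0],88],[[0,0,0],[-0.14,0,0],88],[[0,0,0],[-0.17,0,0],88],[[0,0,0],[-0.2,0,0],88],[[0,0,0],[-0.2,0,0],88]]}}

```text
clock: 4.75
tcp_pos: [0.4654, 0.2496, 0.0553]
tcp_rot: [-0.0, 1.0, -0.001, -0.003]
force: [-10.4, -3.0, 4.5]
grip_width: 0.995
gripper_force: 5.0
```

```bash
python3 rim.py c
```

```text
scene 2053 [ 0.5781  0.2718  0.2789  0.1997 89.7449]
side 1054 [0.577  0.268  0.2014 0.2829 0.1487]
4.85 [0.4654 0.2496 0.0553] [-8.81 -2.17  4.21]
```

Emit:
{"fn": "play_rows", "kwargs": {"rows": [[[0,0,0],[0.25,0,0],88],[[0,0,0],[0.5,0,0],88],[[0,0,0],[0.5,0,-1],88],[[0,0,0],[0.5,0,-2],88],[[0,0,2],[0.5,0.3,-2.2],88],[[0,0,4],[0.3,0.9,-2.2],88],[[0,0,6],[0,1.5,-2.2],88],[[0,0,8],[-0.4,2.1,-2.2],88],[[0,0,10],[-0.8,2.7,-2.2],88],[[0,0,12],[-1.3,3.2,-2.2],88]]}}

```text
clock: 6.1
tcp_pos: [0.5461, 0.4442, 0.1882]
tcp_rot: [0.502, 0.865, 0.001, 0.0]
force: [-0.6, -0.2, 0.8]
grip_width: 0.999
gripper_force: 0.0
```

```bash
python3 q.py
```

```text
6.1 [0.5461 0.4442 0.1882] [-0.62 -0.23  0.77] [0.647 0.349 1.589 0.    1.202 0.128]
[[-0.496  0.868  0.001]
 [ 0.868  0.496  0.001]
 [ 0.     0.002 -1.   ]]
```

Emit:
{"fn": "play_rows", "kwargs": {"rows": [[[0,0,2],[-0.05,0.3,0],88],[[0,0,4],[-0.1,0.7,0],88],[[0,0,6],[-0.14,0.95,0],88],[[0,0,6],[-0.14,0.95,0.7],88],[[0,0,6],[-0.14,0.95,1.5],88],[[0,0,6],[-0.14,0.95,2.0],88],[[0,0,6],[-0.14,0.95,2.2],88],[[0,0,6],[-0.14,0.95,2.2],88]]}}

```text
clock: 7.1
tcp_pos: [0.5991, 0.4635, 0.0554]
tcp_rot: [0.707, 0.707, -0.0, -0.0]
force: [0.0, -1.5, -0.2]
grip_width: 1.0
gripper_force: 0.0
```

```bash
python3 q.py; python3 rim.py d
```

```text
7.1 [0.5991 0.4635 0.0554] [ 0.02 -1.49 -0.15] [ 0.626  0.558  1.549 -0.     1.035  0.625]
[[-0.     1.    -0.001]
 [ 1.     0.    -0.   ]
 [-0.    -0.001 -1.   ]]
scene 999 [ 0.5806  0.3029  0.3444  0.1955 89.428 ]
side 1084 [ 0.5765  0.2683  0.2806  0.2053 89.4726]
7.2 [0.6006 0.4644 0.0578] [ 0.63  0.1  -0.09]
```

View pics/scened.png

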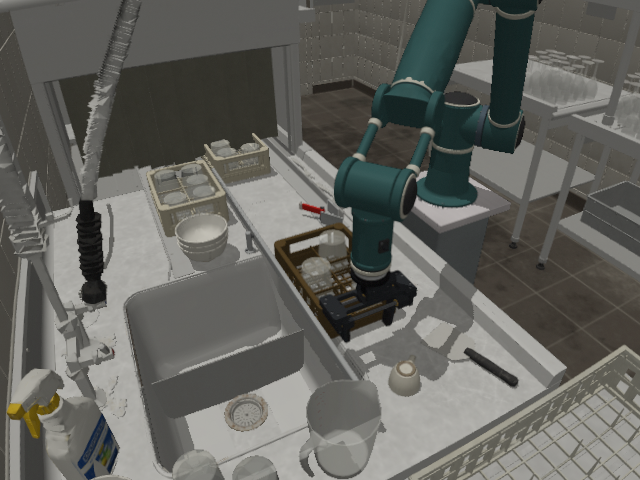

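The gripper (about (365,295)) stands behind the rack's +y end, clear of the mug at (405,376). I'll start the push.

Emit:
{"fn": "play_rows", "kwargs": {"rows": [[[0,0,0],[-0.25,0,0],88],[[0,0,0],[-0.45,0,0],88],[[0,0,0],[-0.6,0,0],88],[[0,0,0],[-0.7,0,0],88],[[0,0,0],[-0.8,0,0],88],[[0,0,0],[-0.92,0,0],88],[[0,0,0],[-1.05,0,0],88],[[0,0,0],[-1.2,0,0],88],[[0,0,0],[-1.35,0,0],88],[[0,0,0],[-1.5,0,0],88]]}}

```text
clock: 8.45
tcp_pos: [0.5997, 0.373, 0.056]
tcp_rot: [0.707, 0.707, 0.0, 0.0]
force: [0.0, 5.5, 1.6]
grip_width: 1.0
gripper_force: 2.3
```

Emit:
{"fn": "play_rows", "kwargs": {"rows": [[[0,0,0],[-0.15,0,0],88],[[0,0,0],[-0.3,0,0],88],[[0,0,0],[-0.45,0,0],88],[[0,0,0],[-0.6,0,0],88],[[0,0,0],[-0.75,0,0],88],[[0,0,0],[-0.9,0,0],88],[[0,0,0],[-1.05,0,0],88],[[0,0,0],[-1.2,0,0],88],[[0,0,0],[-1.35,0,0],88],[[0,0,0],[-1.5,0,0],88]]}}

```text
clock: 9.7
tcp_pos: [0.5996, 0.283, 0.0559]
tcp_rot: [0.707, 0.707, 0.0, -0.0]
force: [-1.0, 5.9, 2.1]
grip_width: 0.999
gripper_force: 2.6
```

```bash
python3 rim.py e
```

```text
scene 676 [ 0.6053  0.1339  0.2806  0.1594 85.8083]
side 1124 [ 0.5772  0.1299  0.2818  0.2011 89.8829]
9.8 [0.5989 0.2812 0.0552] [-0.04 -0.95  0.42]
```

Emit:
{"fn": "play_rows", "kwargs": {"rows": [[[0,0,0],[-0.15,0,0],88],[[0,0,0],[-0.3,0,0],88],[[0,0,0],[-0.45,0,0],88],[[0,0,0],[-0.6,0,0],88],[[0,0,0],[-0.75,0,0],88],[[0,0,0],[-0.9,0,0],88],[[0,0,0],[-1.05,0,0],88],[[0,0,0],[-1.2,0,0],88],[[0,0,0],[-1.35,0,0],88],[[0,0,0],[-1.5,0,0],88]]}}

```text
clock: 11.05
tcp_pos: [0.599, 0.194, 0.0556]
tcp_rot: [0.707, 0.707, 0.0, -0.001]
force: [-3.0, 8.2, -1.0]
grip_width: 0.999
gripper_force: 4.0
```

Emit:
{"fn": "play_rows", "kwargs": {"rows": [[[0,0,0],[-0.15,0,0],88],[[0,0,0],[-0.3,0,0],88],[[0,0,0],[-0.45,0,0],88],[[0,0,0],[-0.6,0,0],88],[[0,0,0],[-0.75,0,0],88],[[0,0,0],[-0.9,0,0],88],[[0,0,0],[-1.05,0,0],88],[[0,0,0],[-1.2,0,0],88],[[0,0,0],[-1.35,0,0],88],[[0,0,0],[-1.5,0,0],88]]}}

```text
clock: 12.3
tcp_pos: [0.5989, 0.1034, 0.0554]
tcp_rot: [0.707, 0.707, -0.0, -0.001]
force: [-1.4, 6.4, -1.8]
grip_width: 0.998
gripper_force: 3.2
```

```bash
python3 rim.py f
```

```text
scene 607 [ 0.5801 -0.0447  0.1962  0.2798  0.3237]
side 1249 [ 0.5751 -0.0494  0.2042  0.2802  0.0479]
12.4 [0.5995 0.1019 0.0557] [0.39 0.79 0.7 ]
```

View pics/sidef.png

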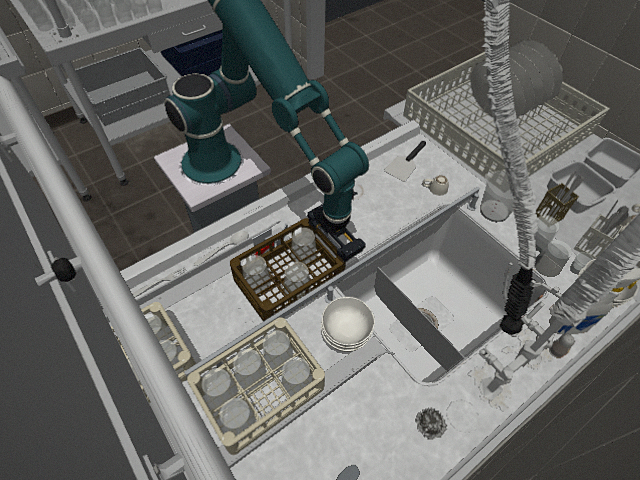

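The rack (235-345, 225-320) is in the lane, square against the bar and passing the catch. I'll carry on and slow down near the pale rack at (165,330).

Emit:
{"fn": "play_rows", "kwargs": {"rows": [[[0,0,0],[-0.15,0,0],88],[[0,0,0],[-0.3,0,0],88],[[0,0,0],[-0.45,0,0],88],[[0,0,0],[-0.6,0,0],88],[[0,0,0],[-0.75,0,0],88],[[0,0,0],[-0.9,0,0],88],[[0,0,0],[-1.05,0,0],88],[[0,0,0],[-1.2,0,0],88],[[0,0,0],[-1.35,0,0],88],[[0,0,0],[-1.5,0,0],88]]}}

```text
clock: 13.65
tcp_pos: [0.5997, 0.0139, 0.056]
tcp_rot: [0.707, 0.707, 0.0, -0.0]
force: [-0.5, 7.2, -1.0]
grip_width: 0.998
gripper_force: 3.2
```

Emit:
{"fn": "play_rows", "kwargs": {"rows": [[[0,0,0],[-0.15,0,0],88],[[0,0,0],[-0.3,0,0],88],[[0,0,0],[-0.45,0,0],88],[[0,0,0],[-0.6,0,0],88],[[0,0,0],[-0.75,0,0],88],[[0,0,0],[-0.9,0,0],88],[[0,0,0],[-1.05,0,0],88],[[0,0,0],[-1.2,0,0],88],[[0,0,0],[-1.35,0,0],88],[[0,0,0],[-1.45,0,0],88]]}}

```text
clock: 14.9
tcp_pos: [0.5997, -0.0734, 0.0559]
tcp_rot: [0.707, 0.707, 0.0, -0.0]
force: [1.3, 5.5, -0.5]
grip_width: 0.999
gripper_force: 2.9
```

```bash
python3 rim.py g
```

```text
scene 540 [ 0.5801 -0.2167  0.1982  0.2956  0.2408]
side 1323 [ 0.5763 -0.2284  0.2723  0.2025 89.9421]
15.0 [ 0.5997 -0.0745  0.0559] [-0.49  0.95 -0.9 ]
```

Emit:
{"fn": "play_rows", "kwargs": {"rows": [[[0,0,0],[-0.06,0,0],88],[[0,0,0],[-0.12,0,0],88],[[0,0,0],[-0.18,0,0],88],[[0,0,0],[-0.24,0,0],88],[[0,0,0],[-0.29,0,0],88],[[0,0,0],[-0.34,0,0],88],[[0,0,0],[-0.38,0,0],88],[[0,0,0],[-0.42,0,0],88]]}}

```text
clock: 16.0
tcp_pos: [0.5997, -0.099, 0.0559]
tcp_rot: [0.707, 0.707, 0.0, 0.0]
force: [-0.2, 4.2, 1.1]
grip_width: 1.003
gripper_force: 2.0
```

Emit:
{"fn": "play_rows", "kwargs": {"rows": [[[0,0,0],[-0.03,0,0],88],[[0,0,0],[-0.06,0,0],88],[[0,0,0],[-0.09,0,0],88],[[0,0,0],[-0.12,0,0],88]]}}

```text
clock: 16.5
tcp_pos: [0.5997, -0.106, 0.0558]
tcp_rot: [0.707, 0.707, 0.0, 0.0]
force: [0.8, 4.3, 2.7]
grip_width: 0.999
gripper_force: 2.2
```

Emit:
{"fn": "play_rows", "kwargs": {"rows": [[[0,0,0],[-0.03,0,0],88],[[0,0,0],[-0.06,0,0],88]]}}

```text
clock: 16.75
tcp_pos: [0.5996, -0.1068, 0.0559]
tcp_rot: [0.707, 0.707, 0.002, -0.002]
force: [-0.3, 18.6, 5.4]
grip_width: 0.996
gripper_force: 9.6
```

Emit:
{"fn": "play_rows", "kwargs": {"rows": [[[0,0,0],[-0.02,0,0],88],[[0,0,0],[-0.04,0,0],88]]}}

```text
clock: 17.0
tcp_pos: [0.5996, -0.1067, 0.0559]
tcp_rot: [0.707, 0.707, 0.003, -0.003]
force: [-0.8, 26.7, 6.8]
grip_width: 0.996
gripper_force: 13.1
```

```bash
python3 rim.py h; python3 -c "
import cv2;a=cv2.imread('pics/sideh.png')[180:400,120:380];cv2.imwrite('pics/sh.png',cv2.resize(a,None,fx=2.7,fy=2.7))"
```

```text
scene 521 [ 0.5799 -0.2545  0.1993  0.2853  0.2596]
side 1335 [ 0.5763 -0.2609  0.2013  0.2714  0.0274]
17.1 [ 0.5996 -0.1067  0.0559] [-0.89 22.29  5.18]
```

View pics/sh.png

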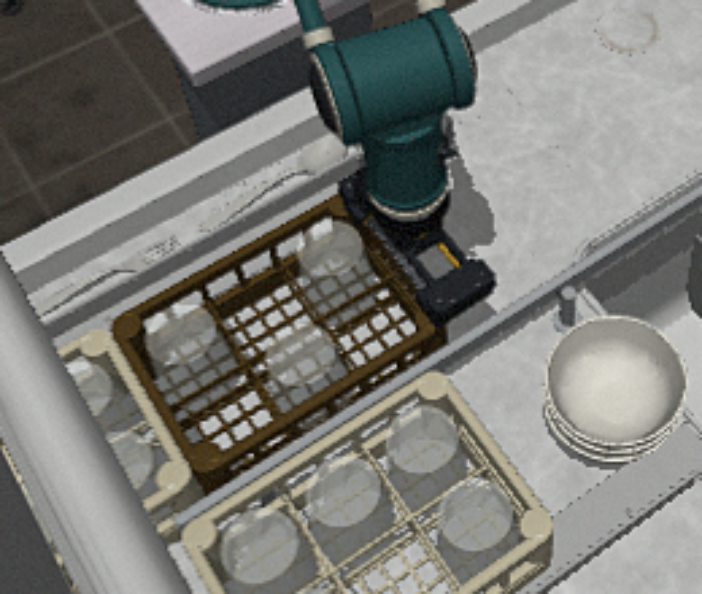

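The brown rack (115-440, 195-490 in the crop) has met the pale rack at left and lies along the bar. I'll back off straight, then lift clear and check the catch.

Emit:
{"fn": "play_rows", "kwargs": {"rows": [[[0,0,0],[0.06,0,0],88],[[0,0,0],[0.15,0,0],88],[[0,0,0],[0.5,0,0],88],[[0,0,0],[1.0,0,0],88],[[0,0,0],[1.4,0,-0.8],88],[[0,0,0],[2,0,-1.6],88],[[0,0,0],[2.8,0,-2.2],88],[[0,0,0],[3.6,0,-2.4],88],[[0,0,0],[4.2,0,-2.4],88],[[0,0,0],[4.2,0,-2.4],88]]}}

```text
clock: 18.35
tcp_pos: [0.5992, 0.1427, 0.1998]
tcp_rot: [0.706, 0.708, 0.0, 0.0]
force: [0.3, -0.3, 0.6]
grip_width: 1.002
gripper_force: 0.0
```

```bash
python3 rim.py i; python3 -c "
from h import *
vv,uu=np.mgrid[0:480,0:640]; uv=np.c_[uu.ravel(),vv.ravel()]
for n in('scene','side'):
    a=cv2.imread(f'pics/{n}i.png');D=np.load(f'pics/{n}i.npy');P=dep(n,uv,D);h=cv2.cvtColor(a,cv2.COLOR_BGR2HSV).reshape(-1,3)
    r=(D.ravel()>0)&((h[:,0]<5)|(h[:,0]>174))&(h[:,1]>150)&(P[:,2]>.02)&(P[:,2]<.06)&(P[:,0]>.42)&(P[:,1]<0)
    print(r.sum(),P[r].min(0) if r.any() else 0,P[r].max(0) if r.any() else 0)
a=cv2.imread('pics/scenei.png')[100:260,170:380];b=cv2.imread('pics/sidei.png')[200:360,120:330]
cv2.imwrite('pics/fin.png',cv2.resize(np.hstack([a,b]),None,fx=1.9,fy=1.9))"
```

```text
scene 741 [ 0.5801 -0.2563  0.1995  0.2856  0.2599]
side 1537 [ 0.5758 -0.2574  0.2043  0.2786  0.0432]
18.45 [0.5991 0.1401 0.1992] [-0.71 -0.29  0.23]
110 [ 0.45415655 -0.08850654  0.02391697] [ 0.49670126 -0.02160161  0.04758243]
83 [ 0.45188753 -0.39033432  0.02309515] [ 0.67184255 -0.02615162  0.05754451]
```

View pics/fin.png

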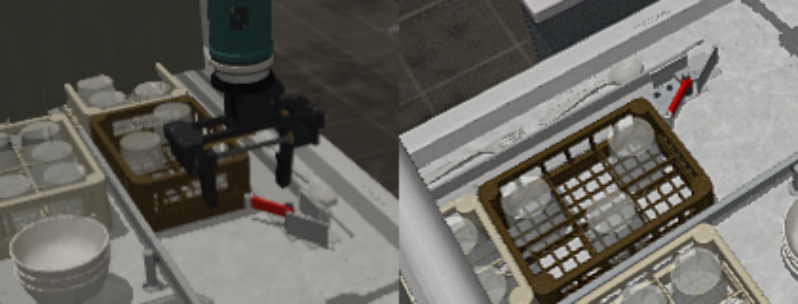

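The catch (red at (270,207) left, (680,97) right) is back where it was before the push, behind the rack. The rack is square and touching the pale rack.

```bash
python3 -c "
from plant import *
print(hand_in())"
```

```text
the job is handed in; nothing more can be done
None
```

The job is handed in at about 18.5 s: the brown rack stands square along the guide bar, up against the pale rack (final press about 27 N), with the red catch sprung out behind it and the arm clear.

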